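Index the swivel marking fixture to its unload mark and slide the tag out

TASK

The round tag in the swivel marking fixture is finished. With the hold-down bar still down on it, turn the swivel table by its black handle, click by click, until it rests in the click where the handle arm stands at the red mark and the nest's open end faces the out-feed tray. Then swing the hold-down bar up past upright and leave it open, and slide the tag out of the nest until it lies flat in the tray, all of it off the swivel table; leave the blanks waiting on the bench where they are.

Things in the scene. Friction and masses are not known exactly. Their poses are not given: they have to be found in the camera images.
- fixture: Swivel marking fixture, bolted down: blue pedestal with a foot 120 mm across, dark graduated plate (158 mm across, top 72 mm high), above it the swivel table; aluminium out-feed tray on its -x side. Origin: on the swivel axis, at bench level; z up. White ticks every 15 degrees on the plate; the red one, 40 degrees from +x towards +y, marks the unload position.
- tray_in (a point): Middle of the out-feed tray's floor, 92.5 mm over the bench, at fixture x = -108 mm. Inside the tray: fixture x from -69 mm (open, flared mouth at the swivel table) to -147 mm (closed end), 68 mm wide, walls 12 mm high. The floor lies 1.5 mm below the nest floor. A tag pushed against the closed end has its centre at about x = -117 mm.
- swivel_table (a joint): Angle of the swivel table, rad, counter-clockwise from above; 0 = unload: handle arm at the red mark, nest mouth facing the tray. A spring plunger holds it at every 15 degrees (0.2618 rad); leaving a click takes about 6 N at the handle, and past half a step it snaps on to the next click. Starts 2 to 5 clicks on the plus side; can overrun 2 clicks to the minus side (stop at -0.60).
- nest (a point): Centre of the nest floor (black, 94 mm over the bench) on the swivel axis; turns with the swivel table (131 mm across). Own axes: mouth towards -x; guide rails 63 mm apart and 6 mm high along x from -50 to +8 mm; the tag lies against two steel dowels at (22, +26.5) and (22, -26.5) mm, 9 mm high. Between and behind the dowels it is open, for pushing the tag out from behind.
- index_handle (a point): Point on the axis of the black upright handle post, at the height to grip it (135 mm over the bench). The post is 15 to 17 mm in diameter, from 106 to 153 mm high, rigid on an arm of the swivel table, 80 mm from the swivel axis; at swivel angle q it stands 40 degrees + q from the fixture's +x towards +y.
- hold_down_bar (a joint): Angle of the steel hold-down bar (16 mm wide, 5 mm thick), rad: 0 = down, rubber pads on the tag and its lip in front of the tag's edge, so that the tag cannot slide out; grows as the bar is lifted; pi/2 = upright. Left near upright it stays; past about 1.85 it tips over by itself to its stop at 2.2, where it is well out of the way. Lifting at the knob takes about 1 N.
- bar_hinge (a point): Middle of the hold-down bar's hinge axis, 107.5 mm over the bench, at (-25, -52) mm in the nest's axes. The axis runs along the nest's x; the bar lies over the tag towards the nest's +y and swings up and over towards -y.
- bar_knob (a point): Centre of the red ball knob, 20 mm in diameter, on a short stem above the free end of the hold-down bar: with the bar down, 104 mm from the hinge towards the nest's +y and 28.5 mm above the hinge (136 mm over the bench).
- tag: The finished tag: round white hardboard disc, 60 mm in diameter (flats on its rim make it down to 56 mm), 8 mm thick, about 20 g, loose in the nest under the bar. Origin: centre of its underside (94 mm over the bench in the nest, 92.5 mm in the tray). Push its rim low, 2 to 3 mm over the nest floor, or a fingertip may ride up over it at the step down into the tray.
- blank_a: White round blank like the tag, waiting flat on the bench to the right of the fixture, in front of the black mug press. Origin: centre of its underside.
- blank_b: Another such blank, farther to the right.
- mug_press: Black mug press, fixed, just right of the fixture: x = 0.51 to 0.69, y = -0.27 to +0.045 m in the robot's frame, 153 mm high; origin about its middle. On the other side, a large grey garment press stands from y = 0.285 m leftwards, x beyond 0.36 m, up to 0.53 m high: an arm coming from the left must pass in front of it.

How it is judged (in metres and radians):
On the way, in this order (a step that is already met when the one before it is completed fails the run):
1. the swivel table rests in the unload click (within 0.05 rad of 0) with the hold-down bar still down and the tag in the nest (value of joint swivel_table between -0.05 and 0.05 rad and value of joint hold_down_bar below 0.12 rad and horizontal distance between tag and fixture below 0.01 m), for 0.2 s.
2. the hold-down bar is lifted past 1.4 rad while the tag is still in the nest (value of joint hold_down_bar above 1.4 rad and horizontal distance between tag and fixture below 0.02 m), for 0.1 s.
At the end, for the whole second after the job is handed in: The tag lies flat and at rest in the out-feed tray, its centre at least 97 mm from the swivel axis (all of it off the swivel table); the swivel table is in the unload click (within 0.05 rad of 0) and the hold-down bar stands open past 1.4 rad (x of tag in the frame of fixture between -0.125 and -0.097 m and y of tag in the frame of fixture between -0.012 and 0.012 m and height (world z) of tag between 0.088 and 0.097 m and angle between tag's own z axis and vertical below 0.08 rad and linear speed of tag below 0.02 m/s and value of joint swivel_table between -0.05 and 0.05 rad and value of joint hold_down_bar above 1.4 rad); the robot touches nothing.
It fails at once if the tag falls off the fixture (height (world z) of tag below 0.07 m).
It fails at once if a waiting blank is moved by more than 20 mm (distance of any of blank_a, blank_b from where it was at the start of the episode above 0.02 m).
It also fails if it takes over 69 s, if anything falls off the work surface, if the arm or the gripper's body presses on something with over 40 N, if the wrist force passes 120 N, or if a joint passes its speed limit or range.

ROBOT

A 6-joint arm with a two-finger parallel gripper is mounted at the origin on a cart in front of the work surface, level with it; the furniture and walls round the work are solid. World frame = base frame: x ahead of the robot, y to its left, z up, the work surface at z = 0. Lengths are in m, angles in degrees, forces in N, time in s.
With the tool pointing down it reaches from about 0.35 to 0.875 m from the base axis. Payload 4.2 kg.
Tool frame: the origin (TCP) lies on the centre line of the jaws, within the pads' length; the fingertips stand 11 mm ahead of it and the grasp point (between the pads) lies 8 mm behind it; z points along the fingers, y is the line along which they close (so a half turn about z gives the same grasp; the last joint's range is limited). The gripper opens to 87 mm and grips with 3 to 60 N. Pads are 19 mm wide; open, the fingers measure 117 mm over their backs; the gripper's body (75 mm by 190 mm) begins 51 mm behind the grasp point.
Start: joints at [80.936, 22.042, 0.453, 0, -68.411, -14.817], TCP at [0.253, 0.571, 0.234] pointing down, gripper open.
Joint ranges: [-179.83, 179.83], [-69.29, 118.12], [-61.27, 80.66], [-181.25, 117.63], [-171.15, -9.14], [-177.46, 177.46]. Speed limits (degrees/s): [159.86, 159.86, 180, 180, 180, 180].

INTERFACE

Orientations are given as a 3x3 rotation matrix whose columns are the frame's x, y, z axes.
In Python, from station import r gives the robot as it stands.
- The arm moves only by the tool servo_tool, never from a script. Its argument "commands" is a list that holds one entry, the list of rows, each a list of 7 numbers: the closure, from 0 (fully open) to 1 (shut), then the shift along the tool's x, y, z in mm, then the turn, a rotation vector about the tool's x, y, z in rad. In form: [[[claw, x, y, z, ax, ay, az], ...]]. A call has exactly 5 rows; each row is the pose to reach, as a shift and turn from the pose commanded when the call began, along the tool's axes at that moment; what a row does not reach only later rows make up. A row lasts 1/10 s, in which the tool goes at most 50 mm and 8.59 degrees, less where a joint would pass 70% of its speed; a pose out of reach is approached as far as the arm can. A call with a gripper value outside its range is refused whole. The fingers move at their own pace and stop on an object; the grip force is fixed at half the most. Time passes only in rows, so rows that repeat a pose let the fingers close, or fill a call up. It gives the time, the measured TCP pose, the force, the opening and the grip force at its end, in the units of the state.
- r.sense(): the state, without advancing time (a new reading comes with each control period).
- r.capture(name): name is "side" or "top"; returns a dict with "pixels" (384x512x3 uint8, red, green, blue), "camera_matrix" (3x3 intrinsics, pixels), "R" (3x3) and "t" (3): a world point X has camera coordinates R X + t. Camera axes: x right, y down, z forward; pixel columns grow to the right and rows downward; lengths in m; the calibration is good to about 2 mm. A picture is of the moment at which its call begins. There is no depth.
- r.finish_job(): hands the job in; it is judged then, once.
The state is a dict: "time_s": time; "joints": joint angles; "joint_velocities": joint speeds; "effort": joint torques, N m; "tcp_pos": TCP position; "ee_rot": TCP orientation; "wrist_force": force on the tool from outside, world axes, zero at the start; "moment": the same for the moment, N m; "gripper_width": opening from 0.0 (shut) to 1.0 (fully open); "gripper_force": force on a finger pad.
Only numpy, scipy, OpenCV 4.12 (cv2) and the standard library are available. Lean on these libraries where they do the work, as an engineer would, in place of code of your own. Each camera call takes 0.05 s, during which the arm holds its last target. There are 200 camera calls.

## Working session

There is one attempt and no reset: what is moved stays moved. The work goes in short steps, Python scripts to look and compute and a tool call to move; the robot and the scene stay as the last step left them, time stands still between calls to the robot, and variables do not carry over. Pictures are saved under pics/ and viewed, at most 10 in all, crops included, and the job is handed in when it is done.

Besides the shell and the picture viewer there is one more tool, called as name(argument=value, ...), one argument or row to a line, values as JSON. servo_tool: Moves the arm, as the interface text tells. Its arguments: {"type":"object","properties":{"commands":{"type":"array","items":{"type":"array","items":{"type":"array","items":{"type":"number"}}}}},"required":["commands"]}

```bash
mkdir -p pics; ls
python3 - <<'E'
from station import r
import cv2,numpy as np
for n in("side","top"):
    c=r.capture(n); cv2.imwrite(f"pics/{n}0.png",c["pixels"][:,:,::-1]); print(n,c["camera_matrix"].tolist(),c["R"].round(4).tolist(),c["t"].round(4).tolist(), (-c["R"].T@c["t"]).round(3))
s=r.sense();print(s["ee_rot"],s["tcp_pos"],s["time_s"],s["gripper_width"])
E
```

```text
pics
side [[471.93133923921437, 0.0, 261.35135964739334], [0.0, 471.93133923921437, 192.03437164322494], [0.0, 0.0, 1.0]] [[0.9484, -0.3172, -0.0003], [-0.1769, -0.528, -0.8306], [0.2633, 0.7877, -0.5569]] [-0.5018, 0.1957, 0.8234] [ 0.294 -0.704  0.621]
top [[493.7596966361192, 0.0, 255.16284810635557], [0.0, 493.7596966361192, 196.4400632275639], [0.0, 0.0, 1.0]] [[0.0286, -0.9996, -0.0088], [-0.9814, -0.0264, -0.1901], [0.1898, 0.0141, -0.9817]] [0.0169, 0.537, 0.9347] [0.349 0.018 1.02 ]
[[ 9.14329168e-01 -4.04971205e-01 -7.04121641e-04]
 [-4.04971801e-01 -9.14327269e-01 -1.86684322e-03]
 [ 1.12220133e-04  1.99205862e-03 -9.99998010e-01]] [0.25280377 0.5710296  0.2325477 ] 0.1 1.0016205075454572
```

View pics/top0.png

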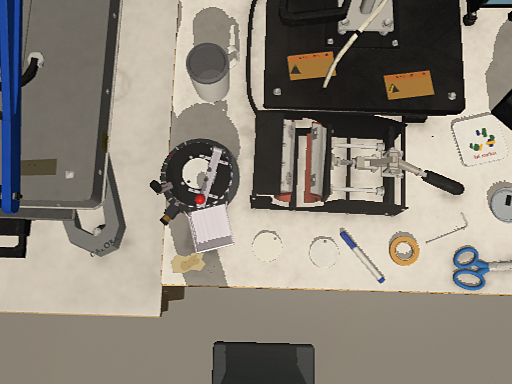

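View pics/side0.png

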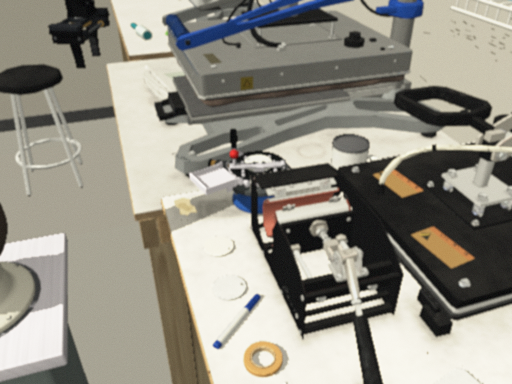

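The top view shows the fixture at about (200,172), the tray at (210,228) towards the robot, the red knob at (200,199), and black posts at about (155,186) and (166,217). The blanks are at (267,246) and (323,252). I'll zoom in on both views.

Run:
```python
import cv2,numpy as np
a=cv2.imread("pics/top0.png")[125:275,140:260]; b=cv2.imread("pics/side0.png")[115:225,160:300]
a=cv2.resize(a,None,fx=4,fy=4,interpolation=cv2.INTER_CUBIC)[:600]
b=cv2.resize(b,None,fx=5,fy=5,interpolation=cv2.INTER_CUBIC)
cv2.imwrite("pics/a.png",a);cv2.imwrite("pics/b.png",b)
```

```text
(no output)
```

View pics/a.png

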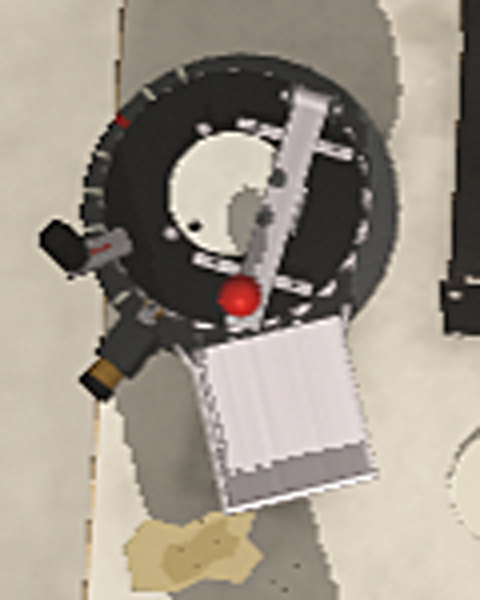

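View pics/b.png

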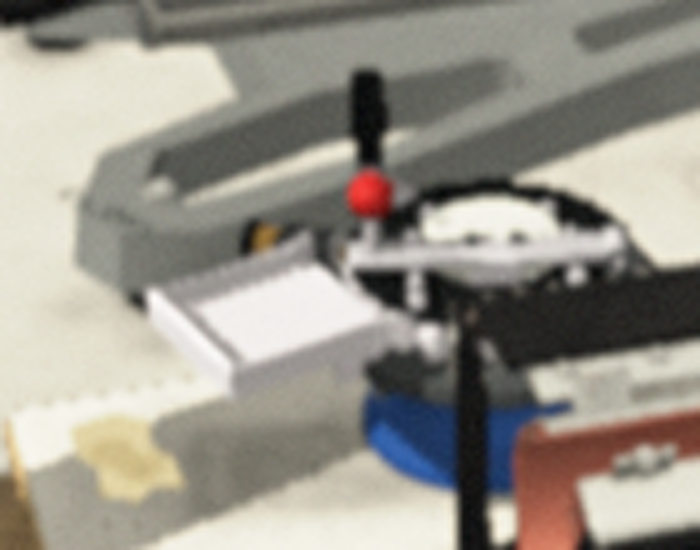

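Crop readings:
- **Handle:** top at crop-a (55,241), crop-b (367,80).
- **Knob:** crop-a (239,297), crop-b (370,193).
- **Tag:** centre at about crop-a (231,193).
- **Red tick:** crop-a (123,121).
- **Tray:** far corners at crop-a (228,513) and (378,478).

The bar is down.

```bash
cat > h.py <<'E'
import numpy as np,cv2
from scipy.optimize import least_squares
K={};Rr={};T={}
K['t']=np.array([[493.76,0,255.163],[0,493.76,196.44],[0,0,1]]);Rr['t']=np.array([[0.0286,-0.9996,-0.0088],[-0.9814,-0.0264,-0.1901],[0.1898,0.0141,-0.9817]]);T['t']=np.array([.0169,.537,.9347])
K['s']=np.array([[471.93,0,261.351],[0,471.93,192.034],[0,0,1]]);Rr['s']=np.array([[0.9484,-0.3172,-0.0003],[-0.1769,-0.528,-0.8306],[0.2633,0.7877,-0.5569]]);T['s']=np.array([-.5018,.1957,.8234])
def proj(c,X):
    p=K[c]@(Rr[c]@np.asarray(X)+T[c]);return p[:2]/p[2]
def ray(c,uv,z):
    d=Rr[c].T@np.linalg.inv(K[c])@[*uv,1];o=-Rr[c].T@T[c];return o+d*(z-o[2])/d[2]
def rot(a):return np.array([[np.cos(a),-np.sin(a)],[np.sin(a),np.cos(a)]])
def A(u,v):return np.array([140+u/4-.4,125+v/4-.4])
def B(u,v):return np.array([160+u/5-.4,115+v/5-.4])
E
python3 - <<'E'
from h import *
def model(p):
    f=p[:2];y=p[2];q=p[3]
    w=lambda l,z,a=0:np.append(f+rot(y+a)@np.array(l),z)
    h=80*np.array([np.cos(.698),np.sin(.698)])/1000
    H=w(h,.153,q);Kn=w([-.025,.052],.136,q)
    tk=w(.075*np.array([np.cos(.698),np.sin(.698)]),.072)
    return [('t',H,A(55,241)),('s',H,B(367,80)),('t',Kn,A(239,297)),('s',Kn,B(370,193)),('t',tk,A(123,121)),
     ('t',w([0,0],.102),A(231,193)),('t',w([-.149,.036],.1045),A(228,513)),('t',w([-.149,-.036],.1045),A(378,478)),('s',w([-.149,.036],.1045),B(152,292)),('s',w([-.149,-.036],.1045),B(235,380))]
res=lambda p:np.concatenate([proj(c,X)-m for c,X,m in model(p)])
f0=ray('t',A(231,193),.102)[:2]
for q0 in(.5,1.,1.3):
    s=least_squares(res,[*f0,.1,q0],loss='soft_l1');print(s.x.round(4),np.degrees(s.x[2:]),s.cost)
for (c,X,m),e in zip(model(s.x),res(s.x).reshape(-1,2)):print(c,X.round(4),e.round(1))
print(ray('t',(267,246),.008),ray('t',(323,252),.008))
E
```

```text
[0.5696 0.1426 0.2755 1.0509] [15.78603262 60.21102425] 4.34792181278056
[0.5696 0.1426 0.2755 1.0509] [15.78603243 60.21102436] 4.347921812780536
[0.5696 0.1426 0.2755 1.0509] [15.78603272 60.21102425] 4.347921812780588
t [0.5345 0.2145 0.153 ] [-0.1 -0.8]
s [0.5345 0.2145 0.153 ] [ 0.  -1.2]
t [0.5131 0.1309 0.136 ] [ 0.7 -0.1]
s [0.5131 0.1309 0.136 ] [0.6 1.9]
t [0.6118 0.2046 0.072 ] [-0.9  0.2]
t [0.5696 0.1426 0.102 ] [ 0.2 -0. ]
t [0.4164 0.1367 0.1045] [-0.2  0.3]
t [0.436  0.0674 0.1045] [ 0.1 -0.5]
s [0.4164 0.1367 0.1045] [-0.8  1.3]
s [0.436  0.0674 0.1045] [-0.7 -0.5]
[0.44209798 0.00524188 0.008     ] [ 0.43304471 -0.10925946  0.008     ]
```

The fit is consistent, with residuals of about 1 px. The fixture is at (0.570, 0.143) with yaw 15.8°, and q = 60°, which is 4 clicks. The first move passes in front of the garment press.

Add to h.py:
```python
from scipy.spatial.transform import Rotation as Ro
F=np.array([.5696,.1426]);YAW=np.radians(15.8)
def fw(x,y): return F+rot(YAW)@np.array([x,y])/1000
def go(p,yaz,S=None,tilt=None):
    "shift mm + rotvec in tool axes to world p with tool y at azimuth yaz deg, z down"
    from station import r
    s=S or r.sense();R=np.array(s["ee_rot"]);a=np.radians(yaz)
    y=np.array([np.cos(a),np.sin(a),0]);z=np.array([0,0,-1.]);G=np.column_stack([np.cross(y,z),y,z])
    print('t',round(s["time_s"],2),'at',np.round(s["tcp_pos"],4),'yaz',np.degrees(np.arctan2(R[1,1],R[0,1])).round(1),'F',np.round(s["wrist_force"],1),'w',round(s["gripper_width"],3))
    print('shift',(R.T@(np.array(p)-s["tcp_pos"])*1000).round(1),'rot',Ro.from_matrix(R.T@G).as_rotvec().round(3))
def circ(ang,z,r=80): return [*(F+r/1000*np.array([np.cos(np.radians(ang)),np.sin(np.radians(ang))])),z]
```

```text
(no output)
```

servo_tool(
  commands=[
    [[0.3,19,44,0,0,0,0],[0.6,38,88,0,0,0,0],[0.6,57,133,0,0,0,0],[0.6,76,177,0,0,0,0],[0.6,95,221,0,0,0,0]],
  ],
)

```text
time_s: 0.6
tcp_pos: [0.2501, 0.3286, 0.233]
ee_rot: [[0.914, -0.405, -0.0], [-0.405, -0.914, -0.001], [0.0, 0.001, -1.0]]
wrist_force: [-0.2, -1.0, 1.1]
gripper_width: 0.63
gripper_force: 0.0
```

servo_tool(
  commands=[
    [[0.6,33,33,0,0,0,0],[0.6,66,66,0,0,0,0],[0.6,98,98,0,0,0,0.0],[0.6,135,120,0,0,0,0.14],[0.6,172,142,0,0,0,0.28]],
  ],
)

```text
time_s: 1.1
tcp_pos: [0.3503, 0.1297, 0.2338]
ee_rot: [[0.764, -0.645, 0.001], [-0.645, -0.764, 0.001], [-0.0, -0.001, -1.0]]
wrist_force: [0.7, 0.6, 0.1]
gripper_width: 0.403
gripper_force: 0.0
```

Run:
```python
from h import *
go([.40,.13,.20],-175); go(circ(115.8,.2),-175); print(circ(115.8,.2))
```

```text
t 1.1 at [0.3503 0.1297 0.2338] yaz -130.2 F [0.7 0.6 0.1] w 0.403
shift [ 37.7 -32.3  33.8] rot [-0.001  0.     0.782]
t 1.1 at [0.3503 0.1297 0.2338] yaz -130.2 F [0.7 0.6 0.1] w 0.403
shift [  86.1 -183.9   34. ] rot [-0.001  0.     0.782]
[np.float64(0.5347815120502138), np.float64(0.21462550171217548), 0.2]
```

servo_tool(
  commands=[
    [[0.6,8,-6,5,0,0,0.145],[0.6,16,-13,10,0,0,0.29],[0.6,24,-20,20,0,0,0.435],[0.6,31,-26,25,0,0,0.58],[0.6,38,-32,34,0,0,0.725]],
  ],
)

```text
time_s: 1.6
tcp_pos: [0.4003, 0.1315, 0.1993]
ee_rot: [[0.142, -0.99, 0.0], [-0.99, -0.142, 0.0], [-0.0, -0.0, -1.0]]
wrist_force: [0.0, 0.8, -0.1]
gripper_width: 0.402
gripper_force: 0.0
```

Run:
```python
from h import *
go(circ(115.8,.2),-176)
```

```text
t 1.6 at [0.4003 0.1315 0.1993] yaz -171.8 F [ 0.   0.8 -0.1] w 0.402
shift [ -63.2 -145.    -0.7] rot [-0.     0.     0.073]
```

servo_tool(
  commands=[
    [[0.6,-16,-36,0,0,0,0.02],[0.6,-32,-73,0,0,0,0.04],[0.6,-48,-109,0,0,0,0.06],[0.6,-63,-145,0,0,0,0.07],[0.6,-63,-145,0,0,0,0.07]],
  ],
)

```text
time_s: 2.1
tcp_pos: [0.537, 0.2174, 0.1978]
ee_rot: [[0.079, -0.997, 0.0], [-0.997, -0.079, -0.001], [0.001, -0.0, -1.0]]
wrist_force: [-0.6, -0.8, -0.7]
gripper_width: 0.394
gripper_force: 0.0
```

Run:
```python
from h import *
from station import r
for n in("side","top"):
    c=r.capture(n)["pixels"][:,:,::-1]
    c=c[100:220,150:300] if n=="side" else c[125:245,120:270]
    cv2.imwrite(f"pics/{n}1.png",cv2.resize(c,None,fx=5,fy=5,interpolation=cv2.INTER_CUBIC))
a,b=[cv2.imread(f"pics/{n}1.png") for n in("side","top")]
cv2.imwrite("pics/ab1.png",cv2.resize(np.hstack([a,b]),(800,320),interpolation=cv2.INTER_AREA))
go(circ(115.8,.127),-176)
```

```text
t 2.2 at [0.5336 0.2154 0.1981] yaz -175.5 F [-0.5 -0.3 -0.9] w 0.401
shift [ 0.7 -1.3 71.1] rot [ 0.003 -0.001  0.009]
```

View pics/ab1.png

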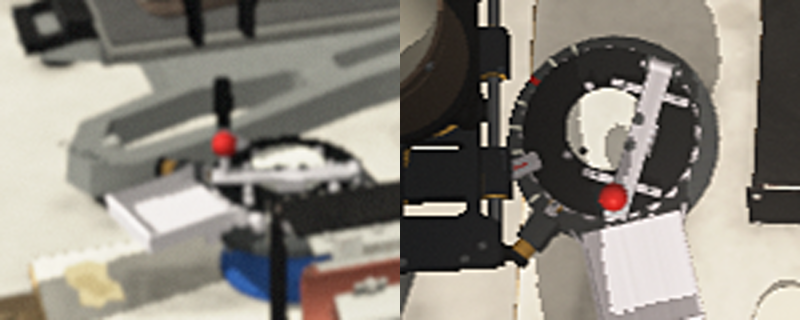

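In the side view the fingers (columns about 195 and 245 in the crop) straddle the post (222), so I'll go down.

servo_tool(
  commands=[
    [[0.6,1,-1,20,0,0,0],[0.6,1,-1,40,0,0,0],[0.6,1,-1,56,0,0,0],[0.6,1,-1,71,0,0,0],[0.6,1,-1,71,0,0,0]],
  ],
)

```text
time_s: 2.7
tcp_pos: [0.5325, 0.213, 0.1268]
ee_rot: [[0.078, -0.997, -0.005], [-0.997, -0.078, -0.003], [0.002, 0.005, -1.0]]
wrist_force: [-0.9, 1.0, 0.0]
gripper_width: 0.398
gripper_force: 0.0
```

servo_tool(
  commands=[
    [[0.7,0,0,0,0,0,0],[0.7,0,0,0,0,0,0],[0.75,0,0,0,0,0,0],[0.77,0,0,0,0,0,0],[0.77,0,0,0,0,0,0]],
  ],
)

```text
time_s: 3.2
tcp_pos: [0.5351, 0.2146, 0.129]
ee_rot: [[0.079, -0.997, 0.001], [-0.997, -0.079, 0.0], [-0.0, -0.001, -1.0]]
wrist_force: [0.9, 0.8, 0.2]
gripper_width: 0.236
gripper_force: 0.0
```

Run:
```python
from h import *
for a in (107,100,92,85,77,70,62,55.8): go(circ(a,.127),-176)
```

```text
t 3.2 at [0.5351 0.2146 0.129 ] yaz -175.5 F [0.9 0.8 0.2] w 0.236
shift [ -3.6 -11.4   2. ] rot [-0.001  0.     0.009]
t 3.2 at [0.5351 0.2146 0.129 ] yaz -175.5 F [0.9 0.8 0.2] w 0.236
shift [ -5.1 -21.1   2. ] rot [-0.001  0.     0.009]
t 3.2 at [0.5351 0.2146 0.129 ] yaz -175.5 F [0.9 0.8 0.2] w 0.236
shift [ -5.4 -32.2   2. ] rot [-0.001  0.     0.009]
t 3.2 at [0.5351 0.2146 0.129 ] yaz -175.5 F [0.9 0.8 0.2] w 0.236
shift [ -4.4 -42.    2. ] rot [-0.001  0.     0.009]
t 3.2 at [0.5351 0.2146 0.129 ] yaz -175.5 F [0.9 0.8 0.2] w 0.236
shift [ -1.8 -52.8   2. ] rot [-0.001  0.     0.009]
t 3.2 at [0.5351 0.2146 0.129 ] yaz -175.5 F [0.9 0.8 0.2] w 0.236
shift [  1.7 -61.9   2. ] rot [-0.001  0.     0.009]
t 3.2 at [0.5351 0.2146 0.129 ] yaz -175.5 F [0.9 0.8 0.2] w 0.236
shift [  7.  -71.7   2. ] rot [-0.001  0.     0.009]
t 3.2 at [0.5351 0.2146 0.129 ] yaz -175.5 F [0.9 0.8 0.2] w 0.236
shift [ 12.1 -78.8   2. ] rot [-0.001  0.     0.009]
```

servo_tool(
  commands=[
    [[0.77,-1.5,-4,0,0,0,0],[0.77,-2.5,-8,0,0,0,0],[0.77,-3.6,-12,0,0,0,0],[0.77,-4.5,-16,0,0,0,0],[0.77,-5.1,-20,0,0,0,0]],
  ],
)

```text
time_s: 3.7
tcp_pos: [0.5553, 0.2215, 0.1286]
ee_rot: [[0.079, -0.997, 0.001], [-0.997, -0.079, 0.0], [-0.0, -0.001, -1.0]]
wrist_force: [1.4, -0.1, -0.6]
gripper_width: 0.228
gripper_force: 0.0
```

servo_tool(
  commands=[
    [[0.77,-0.2,-4,0,0,0,0],[0.77,-0.3,-8,0,0,0,0],[0.77,-0.3,-12,0,0,0,0],[0.77,0,-17,0,0,0,0],[0.77,0.6,-21,0,0,0,0]],
  ],
)

```text
time_s: 4.2
tcp_pos: [0.5766, 0.2223, 0.1287]
ee_rot: [[0.079, -0.997, 0.002], [-0.997, -0.079, 0.0], [0.0, -0.002, -1.0]]
wrist_force: [0.4, 0.4, -0.5]
gripper_width: 0.232
gripper_force: 0.0
```

Run:
```python
from h import *
for a in (78,70,62,55.8): go(circ(a,.127),-176)
```

```text
t 4.2 at [0.5766 0.2223 0.1287] yaz -175.5 F [ 0.4  0.4 -0.5] w 0.232
shift [ 2.2 -9.4  1.7] rot [-0.002 -0.     0.01 ]
t 4.2 at [0.5766 0.2223 0.1287] yaz -175.5 F [ 0.4  0.4 -0.5] w 0.232
shift [  6.1 -19.9   1.7] rot [-0.002 -0.     0.01 ]
t 4.2 at [0.5766 0.2223 0.1287] yaz -175.5 F [ 0.4  0.4 -0.5] w 0.232
shift [ 11.4 -29.7   1.7] rot [-0.002 -0.     0.01 ]
t 4.2 at [0.5766 0.2223 0.1287] yaz -175.5 F [ 0.4  0.4 -0.5] w 0.232
shift [ 16.5 -36.7   1.7] rot [-0.002 -0.     0.01 ]
```

servo_tool(
  commands=[
    [[0.77,0.8,-4,0,0,0,0],[0.77,1.7,-8,0,0,0,0],[0.77,3,-12,0,0,0,0],[0.77,4.5,-16,0,0,0,0],[0.77,6.2,-20,0,0,0,0]],
  ],
)

```text
time_s: 4.7
tcp_pos: [0.5969, 0.2174, 0.1287]
ee_rot: [[0.079, -0.997, 0.001], [-0.997, -0.079, -0.0], [0.0, -0.001, -1.0]]
wrist_force: [1.0, -0.4, 0.2]
gripper_width: 0.233
gripper_force: 0.0
```

servo_tool(
  commands=[
    [[0.77,2,-4,0,0,0,0],[0.77,4,-8,0,0,0,0],[0.77,6.5,-12,0,0,0,0],[0.77,9,-15.5,0,0,0,0],[0.77,10.5,-17.5,0,0,0,0]],
  ],
)

```text
time_s: 5.2
tcp_pos: [0.6153, 0.2081, 0.1288]
ee_rot: [[0.079, -0.997, 0.002], [-0.997, -0.079, -0.0], [0.0, -0.002, -1.0]]
wrist_force: [0.6, 0.8, 0.6]
gripper_width: 0.231
gripper_force: 0.0
```

```bash
cat >> h.py <<'E'
def knob():
    from station import r
    out={}
    for n in("side","top"):
        c=r.capture(n)["pixels"].astype(int);m=((c[:,:,0]>140)&(c[:,:,1]<60)&(c[:,:,2]<60)).astype(np.uint8)
        k,_,st,ce=cv2.connectedComponentsWithStats(m);i=1+np.argmax(st[1:,4]) if k>1 else 0
        out[n[0]]=ce[i];print(n,ce[i].round(1),st[i,4]);cv2.imwrite(f"pics/{n}_l.png",c[:,:,::-1])
    X=least_squares(lambda X:np.concatenate([proj(c,X)-out[c] for c in out]),[.55,.15,.14]).x
    l=rot(-YAW)@(X[:2]-F)*1000;print('knob',X.round(4),'fixture mm',l.round(1))
E
python3 - <<'E'
from h import *
go(circ(55.8,.127),-176);knob()
E
```

```text
t 5.2 at [0.6153 0.2081 0.1288] yaz -175.5 F [0.6 0.8 0.6] w 0.231
shift [-0.7  0.7  1.8] rot [-0.002 -0.     0.009]
side [235.1 140.4] 28
top [173.2 187.6] 21
knob [0.5302 0.1799 0.1436] fixture mm [-27.8  46.6][ WARN:0@0.766] global loadsave.cpp:1063 imwrite_ Unsupported depth image for selected encoder is fallbacked to CV_8U.
```

servo_tool(
  commands=[
    [[0.65,0,0,0,0,0,0],[0.6,0,0,0,0,0,0],[0.6,0,0,-25,0,0,0],[0.6,0,0,-55,0,0,0],[0.6,0,0,-90,0,0,0]],
  ],
)

```text
time_s: 5.8
tcp_pos: [0.6135, 0.2084, 0.2186]
ee_rot: [[0.079, -0.997, -0.002], [-0.997, -0.079, -0.001], [0.001, 0.002, -1.0]]
wrist_force: [-0.5, 0.2, 0.3]
gripper_width: 0.396
gripper_force: 0.0
```

```bash
python3 - 2>/dev/null <<'E'
from h import *
go(circ(55.8,.127),-176);knob()
a=cv2.imread("pics/top_l.png")[125:245,120:270];b=cv2.imread("pics/side_l.png")[100:220,150:300]
cv2.imwrite("pics/ab2.png",cv2.resize(np.hstack([b,a]),(800,320),interpolation=cv2.INTER_CUBIC))
E
```

```text
t 5.8 at [0.6135 0.2084 0.2186] yaz -175.5 F [-0.5  0.2  0.3] w 0.396
shift [-0.4 -1.2 91.6] rot [ 0.002 -0.001  0.009]
side [235.9 140.1] 8
top [255.5 191.5] 196608
knob [0.502  0.0305 0.2254] fixture mm [-95.6 -89.4]
```

View pics/ab2.png

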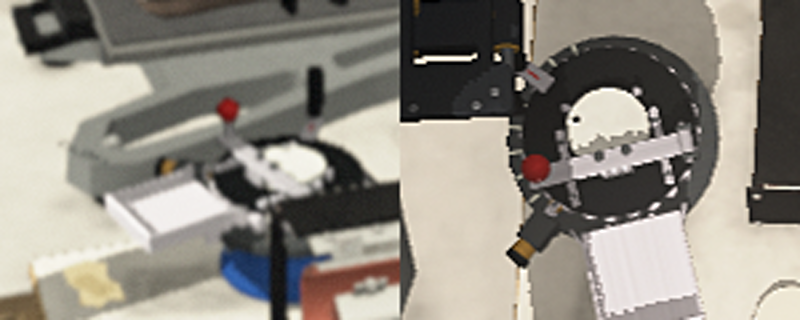

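The swivel turned. The handle is near the red mark, and the knob is at about side (235.5,140.9) and top (171.4,188). I'll check the angle against the model.

Run:
```python
from h import *
def kn(q,b):
    y=.104*np.cos(b)-.0285*np.sin(b);z=.104*np.sin(b)+.0285*np.cos(b)
    l=np.array([-.025,-.052+y]);return np.append(F+rot(YAW+q)@l,.1075+z)
for q in(-15,0,15):print(q,kn(np.radians(q),0).round(4),proj('s',kn(np.radians(q),0)),proj('t',kn(np.radians(q),0)))
o=[('s',[235.5,140.9]),('t',[171.4,188])]
s=least_squares(lambda p:np.concatenate([proj(c,kn(*p))-m for c,m in o]),[0,0]);print(np.degrees(s.x),s.cost)
h=circ(55.8,.153);print(proj('s',h)); print((315/2.667+150,70/2.667+100))
```

```text
-15 [0.5439 0.1942 0.136 ] [239.81170563 139.57499507] [166.49186737 181.34017629]
0 [0.5314 0.1858 0.136 ] [235.41689682 142.10884386] [170.64529658 188.1102961 ]
15 [0.5215 0.1745 0.136 ] [232.45970852 145.1214155 ] [176.5135425  193.56300922]
[1.27603047 2.30848877] 0.013462665969588889
[267.90749671 125.38583415]
(268.1102362204724, 126.24671916010499)
```

The table is at q = 0 with the bar down. Next I'll grip the knob with the closing axis along the hinge axis and follow its arc.

```bash
python3 - 2>/dev/null <<'E'
from h import *
p=fw(-25,52);go([*p,.2],-164.2);go([*p,.128],-164.2)
E
```

```text
t 5.9 at [0.617  0.2097 0.2251] yaz -175.4 F [ 0.9 -0.1  0.5] w 0.399
shift [17.  87.5 24. ] rot [-0.012  0.002 -0.196]
t 5.9 at [0.617  0.2097 0.2251] yaz -175.4 F [ 0.9 -0.1  0.5] w 0.399
shift [17.2 88.3 96. ] rot [-0.012  0.002 -0.196]
```

servo_tool(
  commands=[
    [[0.6,4,22,0,0,0,-0.06],[0.6,9,44,5,0,0,-0.13],[0.6,13,65,10,0,0,-0.196],[0.6,17,86,19,0,0,-0.196],[0.6,17,86,19,0,0,-0.196]],
  ],
)

```text
time_s: 6.4
tcp_pos: [0.5267, 0.1837, 0.1984]
ee_rot: [[0.272, -0.962, -0.004], [-0.962, -0.272, -0.001], [0.0, 0.004, -1.0]]
wrist_force: [0.7, 0.3, -0.6]
gripper_width: 0.403
gripper_force: 0.0
```

```bash
python3 - 2>/dev/null <<'E'
from h import *
p=fw(-25,52);go([*p,.128],-164.2)
E
```

```text
t 6.4 at [0.5267 0.1837 0.1984] yaz -164.2 F [ 0.7  0.3 -0.6] w 0.403
shift [-0.8 -5.4 70.4] rot [ 0.004 -0.    -0.001]
```

servo_tool(
  commands=[
    [[0.6,-1,-1,0,0,0,0],[0.6,-1,-1,20,0,0,0],[0.6,-1,-1,40,0,0,0],[0.6,-1,-1,40,0,0,0],[0.6,-1,-1,40,0,0,0]],
  ],
)

```text
time_s: 6.9
tcp_pos: [0.5315, 0.1864, 0.1598]
ee_rot: [[0.272, -0.962, 0.001], [-0.962, -0.272, -0.0], [0.001, -0.0, -1.0]]
wrist_force: [-0.1, 0.1, 0.9]
gripper_width: 0.398
gripper_force: 0.0
```

```bash
python3 - 2>/dev/null <<'E'
from h import *
p=fw(-25,52);go([*p,.128],-164.2)
from station import r
c=r.capture("side")["pixels"][100:190,190:300,::-1];cv2.imwrite("pics/s3.png",cv2.resize(c,None,fx=5,fy=5,interpolation=cv2.INTER_CUBIC))
E
```

```text
t 6.9 at [0.5315 0.1864 0.1598] yaz -164.2 F [-0.1  0.1  0.9] w 0.398
shift [ 0.5  0.3 31.8] rot [-0.    -0.001 -0.   ]
```

View pics/s3.png

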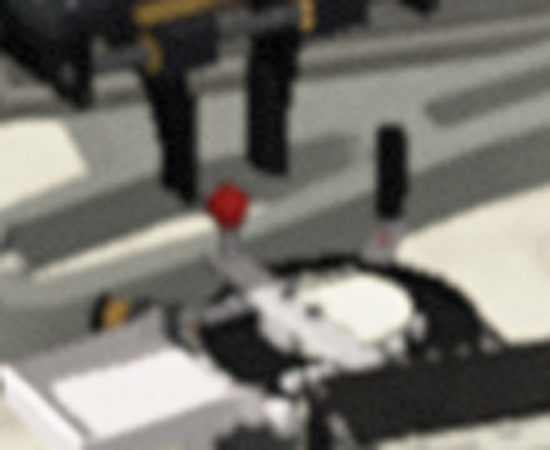

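The fingertips, at (180,195) and (270,170) in the crop, sit evenly on either side of the knob (228,207). I'll go down 32 mm and close.

servo_tool(
  commands=[
    [[0.6,0,0,16,0,0,0],[0.6,0,0,32,0,0,0],[0.6,0,0,32,0,0,0],[0.7,0,0,32,0,0,0],[0.75,0,0,32,0,0,0]],
  ],
)

```text
time_s: 7.45
tcp_pos: [0.5315, 0.1866, 0.129]
ee_rot: [[0.272, -0.962, 0.003], [-0.962, -0.272, 0.001], [-0.0, -0.003, -1.0]]
wrist_force: [0.4, -0.2, 0.4]
gripper_width: 0.299
gripper_force: 0.0
```

servo_tool(
  commands=[
    [[0.8,0,0,0,0,0,0],[0.8,0,0,0,0,0,0],[0.8,0,0,0,0,0,0],[0.8,0,0,0,0,0,0],[0.8,0,0,0,0,0,0]],
  ],
)

```text
time_s: 7.95
tcp_pos: [0.5323, 0.1868, 0.1288]
ee_rot: [[0.272, -0.962, 0.004], [-0.962, -0.272, 0.002], [-0.001, -0.005, -1.0]]
wrist_force: [4.9, 0.6, 2.3]
gripper_width: 0.209
gripper_force: 27.6
```

```bash
python3 - 2>/dev/null <<'E'
from h import *
R=np.column_stack([[.272,-.962,0],[-.962,-.272,0],[0,0,-1]])
print(fw(-25,52))
P0=None
for b in range(0,121,6):
    t=np.radians(b);y=-52+104*np.cos(t)-28.5*np.sin(t);z=.1075+.104*np.sin(t)+.0285*np.cos(t)
    P=np.append(fw(-25,y),z)
    if P0 is None:P0=P
    print(b,P.round(3),(R.T@(P-P0)*1000).round(1))
go([.5314,.1858,.128],-164.2)
E
```

```text
[0.53138598 0.18582833]
0 [0.531 0.186 0.136] [0. 0. 0.]
6 [0.532 0.182 0.147] [  3.5  -0.  -10.7]
12 [0.534 0.178 0.157] [  8.2  -0.  -21. ]
18 [0.535 0.172 0.167] [ 13.9  -0.  -30.7]
24 [0.537 0.166 0.176] [ 20.6  -0.  -39.8]
30 [0.539 0.159 0.184] [ 28.2  -0.  -48.2]
36 [0.541 0.151 0.192] [ 36.6  -0.  -55.7]
42 [0.544 0.142 0.198] [ 45.8  -0.  -62.3]
48 [0.547 0.132 0.204] [ 55.6  -0.  -67.9]
54 [0.549 0.122 0.208] [ 65.9  -0.  -72.4]
60 [0.552 0.112 0.212] [ 76.7  -0.  -75.8]
66 [0.555 0.101 0.214] [ 87.7  -0.  -78.1]
72 [0.558 0.091 0.215] [ 98.9  -0.  -79.2]
78 [0.561 0.08  0.215] [110.2  -0.  -79.2]
84 [0.564 0.069 0.214] [121.4  -0.  -77.9]
90 [0.567 0.058 0.212] [132.5  -0.  -75.5]
96 [0.57  0.048 0.208] [143.2  -0.  -72. ]
102 [0.573 0.038 0.203] [153.5  -0.  -67.3]
108 [0.576 0.029 0.198] [163.2  -0.  -61.6]
114 [0.578 0.02  0.191] [172.3  -0.  -54.9]
120 [0.581 0.012 0.183] [180.6  -0.  -47.3]
t 7.95 at [0.5323 0.1868 0.1288] yaz -164.2 F [4.9 0.6 2.3] w 0.209
shift [0.8 1.1 0.8] rot [-0.005  0.001 -0.   ]
```

servo_tool(
  commands=[
    [[0.8,1.5,0,-5.4,0,0,0],[0.8,3.5,0,-10.7,0,0,0],[0.8,8.2,0,-21,0,0,0],[0.8,13.9,0,-30.7,0,0,0],[0.8,20.6,0,-39.8,0,0,0]],
  ],
)

```text
time_s: 8.45
tcp_pos: [0.5376, 0.1674, 0.168]
ee_rot: [[0.272, -0.962, 0.004], [-0.962, -0.272, 0.003], [-0.002, -0.004, -1.0]]
wrist_force: [7.3, 1.6, -3.0]
gripper_width: 0.209
gripper_force: 28.0
```

servo_tool(
  commands=[
    [[0.8,7.6,0,-8.4,0,0,0],[0.8,16,0,-15.9,0,0,0],[0.8,25.2,0,-22.5,0,0,0],[0.8,35,0,-28.1,0,0,0],[0.8,45.3,0,-32.6,0,0,0]],
  ],
)

```text
time_s: 8.95
tcp_pos: [0.5498, 0.1238, 0.2009]
ee_rot: [[0.272, -0.962, 0.004], [-0.962, -0.272, 0.003], [-0.002, -0.005, -1.0]]
wrist_force: [5.2, 2.9, -1.1]
gripper_width: 0.207
gripper_force: 28.0
```

Following the arc well. Continuing from 54° to 84°, then to 114°.

servo_tool(
  commands=[
    [[0.8,10.8,0,-3.4,0,0,0],[0.8,21.8,0,-5.7,0,0,0],[0.8,33,0,-6.8,0,0,0],[0.8,44.3,0,-6.8,0,0,0],[0.8,55.5,0,-5.5,0,0,0]],
  ],
)

```text
time_s: 9.45
tcp_pos: [0.5648, 0.0689, 0.2066]
ee_rot: [[0.272, -0.962, 0.003], [-0.962, -0.272, 0.001], [0.0, -0.004, -1.0]]
wrist_force: [5.0, 2.4, 4.5]
gripper_width: 0.21
gripper_force: 27.7
```

servo_tool(
  commands=[
    [[0.8,11.1,0,2.4,0,0,0],[0.8,21.8,0,5.9,0,0,0],[0.8,32.1,0,10.6,0,0,0],[0.8,41.8,0,16.3,0,0,0],[0.8,50.9,0,23,0,0,0]],
  ],
)

```text
time_s: 9.95
tcp_pos: [0.5779, 0.0189, 0.1826]
ee_rot: [[0.271, -0.962, 0.001], [-0.962, -0.271, -0.001], [0.001, -0.001, -1.0]]
wrist_force: [4.6, -0.6, 4.0]
gripper_width: 0.207
gripper_force: 26.5
```

```bash
python3 - 2>/dev/null <<'E'
from h import *
go([.578,.02,.183],-164.2);knob()
E
```

```text
t 9.95 at [0.5779 0.0189 0.1826] yaz -164.3 F [ 4.6 -0.6  4. ] w 0.207
shift [-1.1 -0.4 -0.4] rot [-0.001 -0.001 -0.001]
side [283.1 149.6] 7
top [255.5 191.5] 196608
knob [0.5465 0.024  0.1894] fixture mm [ -54.5 -107.8]
```

The bar is at about 114°. I'll release it so it tips over, then lift away.

servo_tool(
  commands=[
    [[0.6,0,0,0,0,0,0],[0.5,0,0,0,0,0,0],[0.5,0,0,0,0,0,0],[0.5,0,0,-30,0,0,0],[0.5,0,0,-70,0,0,0]],
  ],
)

```text
time_s: 10.55
tcp_pos: [0.5741, 0.0199, 0.2495]
ee_rot: [[0.271, -0.962, -0.011], [-0.962, -0.271, -0.002], [-0.001, 0.011, -1.0]]
wrist_force: [0.4, 0.5, 0.3]
gripper_width: 0.482
gripper_force: 0.0
```

```bash
python3 - 2>/dev/null <<'E'
from h import *
go([*fw(54,0),.25],-164.2);print(fw(54,0))
E
```

```text
t 10.55 at [0.5741 0.0199 0.2495] yaz -164.3 F [0.4 0.5 0.3] w 0.482
shift [-119.3  -83.    -1.3] rot [ 0.011  0.001 -0.001]
[0.62155977 0.15730313]
```

servo_tool(
  commands=[
    [[0.8,-30,-20,0,0,0,0],[1,-60,-40,0,0,0,0],[1,-90,-60,0,0,0,0],[1,-121,-80,0,0,0,0],[1,-121,-80,0,0,0,0]],
  ],
)

```text
time_s: 11.05
tcp_pos: [0.6206, 0.1619, 0.25]
ee_rot: [[0.275, -0.961, -0.005], [-0.961, -0.275, -0.001], [-0.0, 0.005, -1.0]]
wrist_force: [-0.8, -0.5, -1.3]
gripper_width: 0.13
gripper_force: 0.0
```

servo_tool(
  commands=[
    [[1,0,0,20,0,0,0],[1,0,0,50,0,0,0],[1,0,0,80,0,0,0],[1,0,0,80,0,0,0],[1,0,0,80,0,0,0]],
  ],
)

```text
time_s: 11.55
tcp_pos: [0.6208, 0.1578, 0.1722]
ee_rot: [[0.272, -0.962, -0.002], [-0.962, -0.272, -0.002], [0.001, 0.003, -1.0]]
wrist_force: [0.6, 0.1, 1.0]
gripper_width: 0.009
gripper_force: 0.0
```

```bash
python3 - 2>/dev/null <<'E'
from h import *
go([*fw(54,0),.1075],-164.2);knob()
a=cv2.imread("pics/top_l.png")[125:245,120:270];b=cv2.imread("pics/side_l.png")[100:220,180:330]
cv2.imwrite("pics/ab3.png",cv2.resize(np.hstack([b,a]),(800,320),interpolation=cv2.INTER_CUBIC))
E
```

```text
t 11.55 at [0.6208 0.1578 0.1722] yaz -164.2 F [0.6 0.1 1. ] w 0.009
shift [ 0.6 -0.8 64.7] rot [ 0.003 -0.001 -0.001]
side [286.  161.7] 44
top [271.5 158.8] 58
knob [0.5795 0.0033 0.1783] fixture mm [ -28.4 -136.7]
```

View pics/ab3.png

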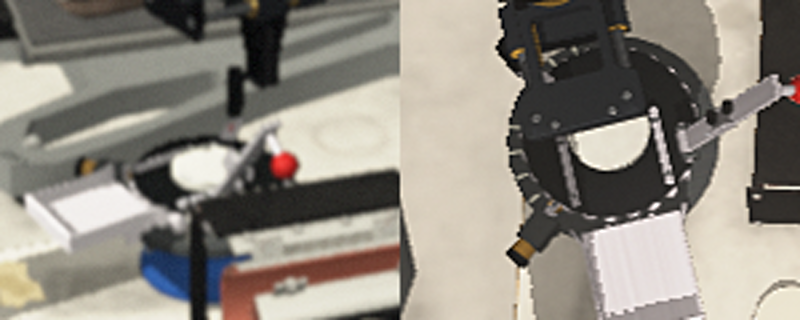

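The bar is at its stop (knob at fixture y = -137 mm, height 178 mm, matching 2.2 rad). The tag is still in the nest and the path behind it is clear. Going down.

servo_tool(
  commands=[
    [[1,0,0,20,0,0,0],[1,0,0,40,0,0,0],[1,0,0,55,0,0,0],[1,0,0,62,0,0,0],[1,0,0,62,0,0,0]],
  ],
)

```text
time_s: 12.15
tcp_pos: [0.6215, 0.1584, 0.1108]
ee_rot: [[0.272, -0.962, 0.0], [-0.962, -0.272, -0.0], [0.0, -0.0, -1.0]]
wrist_force: [0.3, 0.3, -0.4]
gripper_width: -0.001
gripper_force: 0.0
```

```bash
python3 - 2>/dev/null <<'E'
from h import *
go([*fw(54,0),.107],-164.2);go([*fw(-66,0),.107],-164.2)
E
```

```text
t 12.15 at [0.6215 0.1584 0.1108] yaz -164.2 F [ 0.3  0.3 -0.4] w -0.001
shift [1.  0.2 3.8] rot [-0.    -0.    -0.001]
t 12.15 at [0.6215 0.1584 0.1108] yaz -164.2 F [ 0.3  0.3 -0.4] w -0.001
shift [  1.1 120.2   3.8] rot [-0.    -0.    -0.001]
```

servo_tool(
  commands=[
    [[1,1,0,3.5,0,0,0],[1,1,0,3.5,0,0,0],[1,1,4,3.5,0,0,0],[1,1,9,3.5,0,0,0],[1,1,14,3.5,0,0,0]],
  ],
)

```text
time_s: 12.65
tcp_pos: [0.6078, 0.1535, 0.1072]
ee_rot: [[0.272, -0.962, 0.0], [-0.962, -0.272, 0.0], [-0.0, -0.0, -1.0]]
wrist_force: [-0.8, -0.3, 0.1]
gripper_width: 0.003
gripper_force: 0.0
```

servo_tool(
  commands=[
    [[1,0,6,0,0,0,0],[1,0,12,0,0,0,0],[1,0,18,0,0,0,0],[1,0,24,0,0,0,0],[1,0,30,0,0,0,0]],
  ],
)

```text
time_s: 13.15
tcp_pos: [0.5789, 0.1454, 0.107]
ee_rot: [[0.272, -0.962, 0.0], [-0.962, -0.272, 0.0], [0.0, -0.0, -1.0]]
wrist_force: [0.1, -0.9, 0.4]
gripper_width: 0.005
gripper_force: 0.2
```

servo_tool(
  commands=[
    [[1,0,6,0,0,0,0],[1,0,12,0,0,0,0],[1,0,18,0,0,0,0],[1,0,24,0,0,0,0],[1,0,30,0,0,0,0]],
  ],
)

```text
time_s: 13.65
tcp_pos: [0.55, 0.1372, 0.107]
ee_rot: [[0.272, -0.962, 0.0], [-0.962, -0.272, 0.0], [-0.0, -0.0, -1.0]]
wrist_force: [-0.2, 0.8, 0.2]
gripper_width: 0.004
gripper_force: 0.2
```

```bash
python3 - 2>/dev/null <<'E'
from h import *
go([*fw(-66,0),.107],-164.2);knob()
a=cv2.imread("pics/top_l.png")[125:245,120:270];b=cv2.imread("pics/side_l.png")[100:220,180:330]
cv2.imwrite("pics/ab4.png",cv2.resize(np.hstack([b,a]),(800,320),interpolation=cv2.INTER_CUBIC))
E
```

```text
t 13.65 at [0.55   0.1372 0.107 ] yaz -164.2 F [-0.2  0.8  0.2] w 0.004
shift [ 0.2 45.7 -0. ] rot [-0.     0.    -0.001]
side [286.  161.7] 44
top [271.5 158.8] 58
knob [0.5795 0.0033 0.1785] fixture mm [ -28.4 -136.7]
```

View pics/ab4.png

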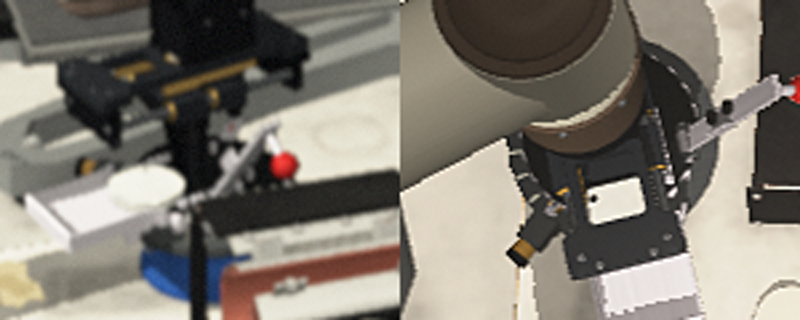

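The tag is sliding out over the tray mouth, at (147,188) in the side crop, ahead of the finger. Continuing.

servo_tool(
  commands=[
    [[1,0,5,0,0,0,0],[1,0,10,0,0,0,0],[1,0,15,0,0,0,0],[1,0,20,0,0,0,0],[1,0,25,0,0,0,0]],
  ],
)

```text
time_s: 14.25
tcp_pos: [0.5258, 0.1304, 0.1069]
ee_rot: [[0.271, -0.962, -0.0], [-0.962, -0.271, -0.0], [0.0, 0.0, -1.0]]
wrist_force: [0.3, -0.3, -0.5]
gripper_width: 0.001
gripper_force: 0.1
```

servo_tool(
  commands=[
    [[1,0,5,0,0,0,0],[1,0,10,0,0,0,0],[1,0,15,0,0,0,0],[1,0,19,0,0,0,0],[1,0,22,0,0,0,0]],
  ],
)

```text
time_s: 14.75
tcp_pos: [0.5048, 0.1245, 0.107]
ee_rot: [[0.272, -0.962, -0.0], [-0.962, -0.272, -0.0], [0.0, 0.0, -1.0]]
wrist_force: [0.8, 0.5, -0.0]
gripper_width: 0.004
gripper_force: 0.1
```

servo_tool(
  commands=[
    [[1,0,-4,0,0,0,0],[1,0,-12,0,0,0,0],[1,0,-14,-20,0,0,0],[1,0,-14,-60,0,0,0],[1,0,-14,-100,0,0,0]],
  ],
)

```text
time_s: 15.25
tcp_pos: [0.5192, 0.1284, 0.2076]
ee_rot: [[0.272, -0.962, -0.001], [-0.962, -0.272, -0.001], [0.001, 0.002, -1.0]]
wrist_force: [1.9, -0.3, 0.3]
gripper_width: 0.001
gripper_force: 0.0
```

servo_tool(
  commands=[
    [[1,0,-40,-10,0,0,0],[1,0,-80,-20,0,0,0],[1,0,-110,-20,0,0,0],[1,0,-110,-20,0,0,0],[1,0,-110,-20,0,0,0]],
  ],
)

```text
time_s: 15.75
tcp_pos: [0.625, 0.1583, 0.2257]
ee_rot: [[0.271, -0.963, -0.002], [-0.963, -0.271, -0.001], [0.0, 0.002, -1.0]]
wrist_force: [-0.3, 0.3, -0.1]
gripper_width: 0.002
gripper_force: 0.0
```

```bash
python3 - 2>/dev/null <<'E'
from h import *
go([*fw(-66,0),.107],-164.2);knob()
a=cv2.imread("pics/top_l.png")[145:265,140:260];b=cv2.imread("pics/side_l.png")[100:220,180:300]
cv2.imwrite("pics/ab5.png",cv2.resize(np.hstack([b,a]),(800,400),interpolation=cv2.INTER_CUBIC))
E
```

```text
t 15.75 at [0.625  0.1583 0.2257] yaz -164.3 F [-0.3  0.3 -0.1] w 0.002
shift [1.000e-01 1.233e+02 1.189e+02] rot [ 0.002 -0.    -0.001]
side [285.9 161.7] 44
top [271.5 158.8] 58
knob [0.5794 0.0033 0.1784] fixture mm [ -28.5 -136.6]
```

View pics/ab5.png

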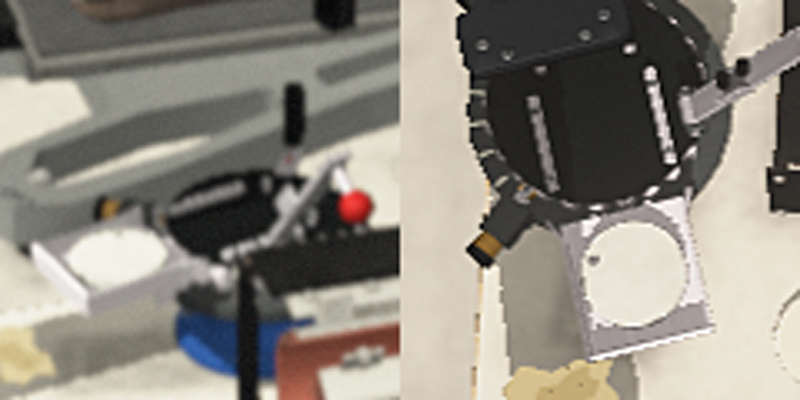

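The tag lies in the tray at top crop (635,274). I'll check the position, then hand in.

```bash
python3 - 2>/dev/null <<'E'
from h import *
X=ray('t',(140+235/3.333-.35,145+274/3.333-.35),.1005);l=rot(-YAW)@(X[:2]-F)*1000;print(l)
fin=-97>l[0]>-122
if fin:
    from station import r; print(r.sense()["time_s"],r.finish_job())
E
```

```text
[-107.03850368    0.38902447]
the job is handed in; nothing more can be done
15.85 None
```

The job is handed in at 15.85 s; the judge's verdict was not shown. The swivel table is in the unload click, the hold-down bar is open at its stop, and the tag lies flat in the tray at about x = -107 mm, y = 0 mm by the top camera, within the required range.

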